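# Sort stripped camera parts into the finishing trays

### The job

Sort the stripped camera parts on the desk into their trays: the two chrome parts (cocking ring and shutter speed knob) into the blue tray, the two brass parts (film counter dial and winding knob) into the green tray, and the matte black lens hood into the red tray. Every part should end lying flat on its tray's floor, the same way up as it lies now, not leaning on a rim or on another part. Leave the white nylon lens spanner lying where it is.

Things in the scene. Friction and masses are not known exactly. Their poses are not given: they have to be found in the camera images.
- cocking_ring: chrome shutter cocking ring, an open ring with knurled rim and a tiny red mark: outer diameter 54, hole 40, height 14 mm, 60 g. Loose, lying flat on the desk. Origin: centre of its underside; z up along its axis.
- speed_knob: chrome shutter speed knob, a small solid cylinder with knurled rim and dark marks on top: diameter 32, height 18 mm, 50 g. Loose, lying flat on the desk. Origin: centre of its underside; z up along its axis.
- counter_dial: brass film counter dial, a flat solid disc with black tick marks on top: diameter 44, height 10 mm, 50 g. Loose, lying flat on the desk. Origin: centre of its underside; z up along its axis.
- winding_knob: brass winding knob, a small solid cylinder with ribbed rim and a dark slot on top: diameter 30, height 22 mm, 60 g. Loose, lying flat on the desk. Origin: centre of its underside; z up along its axis.
- lens_hood: matte black lens hood, an open tube standing on end: outer diameter 56, wall 4, height 28 mm, 40 g. Loose, lying flat on the desk. Origin: centre of its underside; z up along its axis.
- spanner: white nylon lens spanner, to be left alone: a loose flat bar 100 (its x) by 26 (its y) by 10 mm high. Origin: centre of its underside. It lies in the row of parts, pointing roughly along world x; neighbours in that row stand 100 to 140 mm apart in y, centre to centre.
- tray_blue: blue open plastic tray, fixed to the desk. Outside 126 (its x) by 156 (its y) by 15 mm high, walls 3 mm, floor 3 mm thick, so inside 120 by 150 mm and 12 mm deep. Origin: centre of its underside, on the desk; x across the short side, y along the long side, z up. Its long side lies roughly along world y (within about 9 degrees).
- tray_green: green open plastic tray, fixed to the desk. Outside 126 (its x) by 156 (its y) by 15 mm high, walls 3 mm, floor 3 mm thick, so inside 120 by 150 mm and 12 mm deep. Origin: centre of its underside, on the desk; x across the short side, y along the long side, z up. Its long side lies roughly along world y (within about 9 degrees).
- tray_red: red open plastic tray, fixed to the desk. Outside 126 (its x) by 156 (its y) by 15 mm high, walls 3 mm, floor 3 mm thick, so inside 120 by 150 mm and 12 mm deep. Origin: centre of its underside, on the desk; x across the short side, y along the long side, z up. Its long side lies roughly along world y (within about 9 degrees).
Not all that is in view belongs to the job. Leave any turquoise look-alike of the speed_knob alone.

How it is judged (in metres and radians):
At the end, for the whole second after the job is handed in: Ring and speed knob in the blue tray, dial and winding knob in the green, hood in the red: each inside the walls (2 mm allowance), underside within 3 mm of the tray floor, within 0.12 rad of upright, under 20 mm/s, released; spanner within 20 mm of its start (x of cocking_ring in the frame of tray_blue between -0.035 and 0.035 m and y of cocking_ring in the frame of tray_blue between -0.05 and 0.05 m and z of cocking_ring in the frame of tray_blue between 0 and 0.006 m and angle between each of cocking_ring, speed_knob, counter_dial, winding_knob, lens_hood's own z axis and vertical below 0.12 rad and linear speed of each of cocking_ring, speed_knob, counter_dial, winding_knob, lens_hood below 0.02 m/s and contact force between each of cocking_ring, speed_knob, counter_dial, winding_knob, lens_hood and the fingers below 0.1 N and x of speed_knob in the frame of tray_blue between -0.046 and 0.046 m and y of speed_knob in the frame of tray_blue between -0.061 and 0.061 m and z of speed_knob in the frame of tray_blue between 0 and 0.006 m and x of counter_dial in the frame of tray_green between -0.04 and 0.04 m and y of counter_dial in the frame of tray_green between -0.055 and 0.055 m and z of counter_dial in the frame of tray_green between 0 and 0.006 m and x of winding_knob in the frame of tray_green between -0.047 and 0.047 m and y of winding_knob in the frame of tray_green between -0.062 and 0.062 m and z of winding_knob in the frame of tray_green between 0 and 0.006 m and x of lens_hood in the frame of tray_red between -0.034 and 0.034 m and y of lens_hood in the frame of tray_red between -0.049 and 0.049 m and z of lens_hood in the frame of tray_red between 0 and 0.006 m and distance of spanner from where it was at the start of the episode below 0.02 m); the robot touches nothing.
It fails at once if the white nylon spanner is moved more than 20 mm (distance of spanner from where it was at the start of the episode above 0.02 m).
It also fails if it takes over 106 s, if anything falls off the work surface, if the arm or the gripper's body presses on something with over 40 N, if the wrist force passes 120 N, or if a joint passes its speed limit or range.

### The arm

A 6-joint arm with a two-finger parallel gripper is mounted at the origin on the work surface. World frame = base frame: x ahead of the robot, y to its left, z up, the work surface at z = 0. Lengths are in mm, angles in degrees, forces in N, time in s.
With the tool pointing down it reaches from about 300 to 825 mm from the base axis. Payload 5.4 kg.
Tool frame: the origin (TCP) lies between the finger pads; the fingertips stand 8 mm ahead of it and the grasp point (between the pads) lies 11 mm behind it; z points along the fingers, y is the line along which they close (so a half turn about z gives the same grasp; the last joint's range is limited). The gripper opens to 92 mm and grips with 3 to 60 N. Pads are 20 mm wide; open, the fingers measure 128 mm over their backs; the gripper's body (75 mm by 189 mm) begins 69 mm behind the grasp point.
Start: joints at [63.421, 9.076, 91.501, -0, 79.423, -12.038], TCP at [144.384, 556.56, 184.801] pointing down, gripper open.
Joint ranges: [-166.64, 166.64], [-54.1, 131.32], [10.49, 154.53], [-73.88, 253.88], [9.74, 151.15], [-171.62, 171.62]. Speed limits (degrees/s): [147.25, 147.25, 180, 180, 180, 180].

### API

Orientations are given as [roll, pitch, yaw] about the fixed x, y, z axes, in that order (R = Rz(yaw) Ry(pitch) Rx(roll)).
In Python, from cell import bot, camera, calibration gives the robot as it stands. Calls block until the motion is done:
- bot.move_ptp(position, orientation): joint-space move of the TCP to a pose.
- bot.servo_line(position, rotation=None, vel=150, stop_force=None): straight line of the TCP; rotation=None keeps the orientation; vel is the mean speed in mm/s. With stop_force (N) it stops when the force on the tool has changed by that much, and returns True; else False.
- bot.move_joints(angles): joint-space move.
- bot.command_gripper(opening): opening from 0.0 (shut) to 1.0 (fully open); the grip force is fixed at half the most; returns when the fingers have stopped.
- bot.pause(seconds).
- bot.inverse_kinematics(position, orientation): joint angles nearest the present ones, or None.
- bot.read_state(): the state.
- camera(name): name is "scene" or "top" or "wrist"; returns (picture, depth): 384x512x3 uint8, red, green, blue; 384x512 float32, mm along the optical axis (not along the pixel's ray), 0 where there is no reading.
- calibration(name): a dict with "vertical_fov" (degrees; the focal length in pixels is half the picture's height over the tangent of half this angle, whatever the lens; pixels are square), "cx", "cy" (the principal point, pixels), "distortion" ([k1, k2, p1, p2, k3] as OpenCV has them; the pictures are not rectified), "R" (3x3) and "t" (3): a world point X has camera coordinates R X + t; the wrist camera has in their place "tool_from_camera" (4x4, takes a point from camera to tool coordinates, whose origin is the TCP and whose axes are the flange's). Camera axes: x right, y down, z forward; pixel columns grow to the right and rows downward; lengths in mm; the calibration is good to about 2 mm. A picture is of the moment at which its call begins: read the wrist's pose just before it. calibration takes no time and is no camera call.
A pose or a line that the arm cannot do raises bot.IKError and nothing moves.
- bot.sign_off(): hands the job in; it is judged then, once.
The state is a dict: "t": time; "joint_pos": joint angles; "qvel": joint speeds; "effort": joint torques, N m; "eef_pos": TCP position; "tool_rot": TCP orientation; "wrist_force": force on the tool from outside, world axes, zero at the start; "torque": the same for the moment, N m; "finger_gap": opening from 0.0 (shut) to 1.0 (fully open); "gripper_force": force on a finger pad.
Only numpy, scipy, OpenCV 4.12 (cv2) and the standard library are available. Lean on these libraries where they do the work, as an engineer would, in place of code of your own. Each camera call takes 0.05 s, during which the arm holds its last target. There are 200 camera calls.

## Working session

There is one attempt and no reset: what is moved stays moved. The work goes in short steps, each a Python script; the robot and the scene stay as the last script left them, time stands still between calls to the robot, and variables do not carry over. Pictures are saved under pics/ and viewed, at most 14 in all, crops included, and the job is handed in when it is done.

```bash
ls; mkdir -p pics
python3 - <<'E'
from cell import bot,camera,calibration
import cv2,numpy as np
for n in("top","scene"):
    p,d=camera(n); cv2.imwrite(f"pics/{n}0.png",p[:,:,::-1]); np.savez(f"{n}0.npz",p=p,d=d)
    c=calibration(n); print(n,{k:np.round(v,3).tolist() for k,v in c.items()}, (d>0).mean())
print(bot.read_state())
E
```

```text
pics
top {'vertical_fov': 50.581, 'cx': 256.151, 'cy': 192.904, 'distortion': [0.009, 0.0, 0.0, 0.0, 0.0], 'R': [[0.029, -1.0, 0.003], [-0.995, -0.029, -0.099], [0.1, 0.0, -0.995]], 't': [-16.673, 535.21, 906.672]} 0.9958750406901041
scene {'vertical_fov': 56.72, 'cx': 252.377, 'cy': 194.344, 'distortion': [-0.068, 0.0, 0.0, 0.0, 0.0], 'R': [[0.73, 0.683, -0.011], [0.509, -0.554, -0.659], [-0.457, 0.476, -0.752]], 't': [-371.698, -253.207, 1157.066]} 0.9959869384765625
{'t': 0.1, 'joint_pos': array([ 6.34216411e+01,  9.10842444e+00,  9.15643041e+01, -7.49714199e-04,
        7.94234919e+01, -1.20368402e+01]), 'qvel': array([-0.0074848 , -0.07289019, -0.2297464 ,  0.01897402,  0.00496161,
       -0.02061421]), 'effort': array([ 5.48076550e-04, -3.86505032e+01, -3.22960997e+01,  7.02780602e-02,
        3.39194527e-02, -6.08397590e-05]), 'eef_pos': array([144.10655037, 556.01578246, 183.92917172]), 'tool_rot': array([-1.79905741e+02, -1.93453164e-02,  1.65458604e+02]), 'wrist_force': array([-0.15590311, -0.83327125,  0.43457309]), 'torque': array([-0.042092  , -0.02112288, -0.00998103]), 'gripper_force': 0.0, 'finger_gap': 0.9975080137946516}
```

View pics/top0.png

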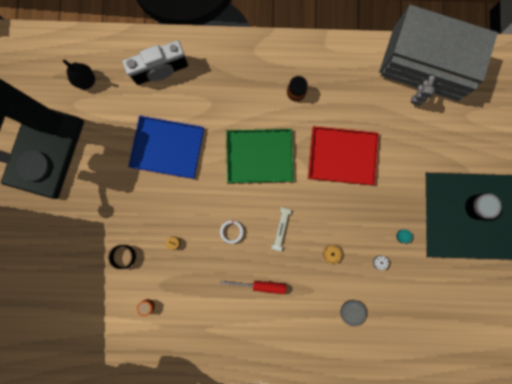

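View pics/scene0.png

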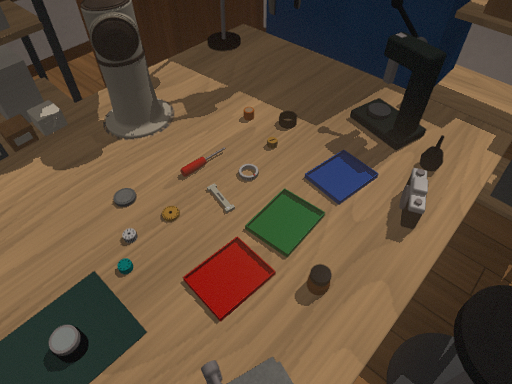

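Top view: the row is hood (123,257), winding knob (174,243), ring (232,232), spanner (282,230), dial (333,255), speed knob (381,263). The turquoise look-alike is at (404,237), and clutter sits at (146,307), (353,312) and (255,287). A lamp stands left of the blue tray. Next I measure from depth and enlarge the candidates.

```bash
cat > h.py <<'E'
import cv2,numpy as np
from cell import bot,camera,calibration
def K(c,h=384):
    f=h/2/np.tan(np.radians(c["vertical_fov"]/2)); return np.array([[f,0,c["cx"]],[0,f,c["cy"]],[0,0,1.]])
def rays(c):
    v,u=np.mgrid[0:384,0:512]; uv=np.stack([u,v],-1).reshape(-1,1,2).astype(np.float64)
    n=cv2.undistortPoints(uv,K(c),np.array(c["distortion"])).reshape(384,512,2)
    return np.dstack([n,np.ones((384,512))])
def cloud(d,c):   # world points of a fixed camera
    P=rays(c)*d[...,None].astype(float)
    return (P-np.array(c["t"]))@np.array(c["R"])
E
python3 - <<'E'
from h import *
z=np.load("top0.npz"); p,d=z["p"],z["d"]; W=cloud(d,calibration("top"))
g=(W[...,0]>150)&(W[...,0]<900)&(d>0); print("desk z",np.median(W[g][:,2]))
hsv=cv2.cvtColor(p,cv2.COLOR_RGB2HSV)
for n,(u,v),r in [("hood",(123,257),17),("wind",(174,243),11),("ring",(232,232),16),("span",(282,230),26),("dial",(333,255),14),("speed",(381,263),12),("turq",(404,237),13),("copper",(146,307),14),("grey",(353,312),18),("screw",(255,287),40)]:
    s=np.s_[v-r:v+r+1,u-r:u+r+1]; w=W[s].reshape(-1,3); m=w[:,2]>np.median(W[g][:,2])+4.5
    o=w[m]; 
    top=o[o[:,2]>np.percentile(o[:,2],90)-3]
    (cx,cy),(a,b),t=cv2.minAreaRect(top[:,:2].astype(np.float32)); 
    print(n,m.sum(),"ctr",np.round([cx,cy]),"size",np.round([a,b]),round(t),"ztop",np.round(np.percentile(o[:,2],[50,90]),1))
for n,(lo,hi) in dict(blue=((105,150,40),(125,255,255)),green=((50,120,40),(75,255,255)),red=((0,200,60),(4,255,255))).items():
    m=cv2.inRange(hsv,lo,hi); m[:105]=0;m[200:]=0; m=(m>0)
    w=W[m]; r=cv2.minAreaRect(w[:,:2].astype(np.float32)); print(n,m.sum(),[np.round(x,1) for x in r],"z",np.round(np.percentile(w[:,2],[10,50,95]),1))
# tall stuff
hm=(W[...,2]>60)&(d>0); k,l,st,ce=cv2.connectedComponentsWithStats(hm.astype(np.uint8))
for i in range(1,k):
    if st[i,4]>30:
        w=W[l==i]; print("tall",st[i,:4],np.round(w.min(0)),np.round(w.max(0)))
A=cv2.resize(p[220:320,100:300],None,fx=4,fy=4,interpolation=3)[:,:,::-1]
B=cv2.resize(p[205:325,315:425],None,fx=4,fy=4,interpolation=3)[:,:,::-1]
o=np.zeros((600,800,3),np.uint8); o[:280,:800]=A[:280]; o[285:600,:440]=B[:315]
C=cv2.resize(np.load("scene0.npz")["p"][95:185,230:310],None,fx=3.5,fy=3.5)[:,:,::-1]; o[285:600,450:730]=C
cv2.imwrite("pics/crop1.png",o)
E
```

```text
desk z 1.0838845444870109
hood 294 ctr [397. 162.] size [ 56. 335.] 6 ztop [25.7 30.1]
wind 155 ctr [423.  99.] size [ 27. 203.] 3 ztop [22.2 24.4]
ring 204 ctr [440.  43.] size [74. 51.] 59 ztop [14.4 16.6]
span 356 ctr [456. -60.] size [67. 99.] 47 ztop [10.5 12.9]
dial 288 ctr [ 411. -100.] size [203.  40.] 84 ztop [10.6 12.7]
speed 179 ctr [ 416. -154.] size [310.  30.] 78 ztop [18.1 21. ]
turq 181 ctr [ 444. -180.] size [ 30. 357.] 2 ztop [18.2 20.8]
copper 243 ctr [351. 125.] size [ 31. 313.] 35 ztop [30.4 32.9]
grey 539 ctr [ 344. -124.] size [313.  54.] 55 ztop [12.7 14.9]
screw 529 ctr [379. -38.] size [127.  72.] 0 ztop [22.4 27.7]
blue 3306 [array([597.5, 129.2]), array([372.2, 160. ]), np.float64(63.4)] z [ 1.4  3.8 12.6]
green 3339 [array([565.8, -10. ]), array([245.2, 153. ]), np.float64(3.0)] z [1.5 3.7 9.5]
red 3335 [array([ 597.1, -126.8]), array([175.6, 357.3]), np.float64(24.8)] z [ 1.5  3.7 12.7]
tall [387   5 111  96] [ 754. -514.   60.] [ 951. -288.  116.]
tall [122  40  63  37] [789. 171.  60.] [870. 307.  96.]
tall [63 59 21 20] [782. 400.  60.] [820. 439. 113.]
tall [ 0 78 58 55] [618. 447.  60.] [703. 513. 272.]
tall [  0 150  12  14] [570. 495. 139.] [591. 504. 178.]
```

View pics/crop1.png

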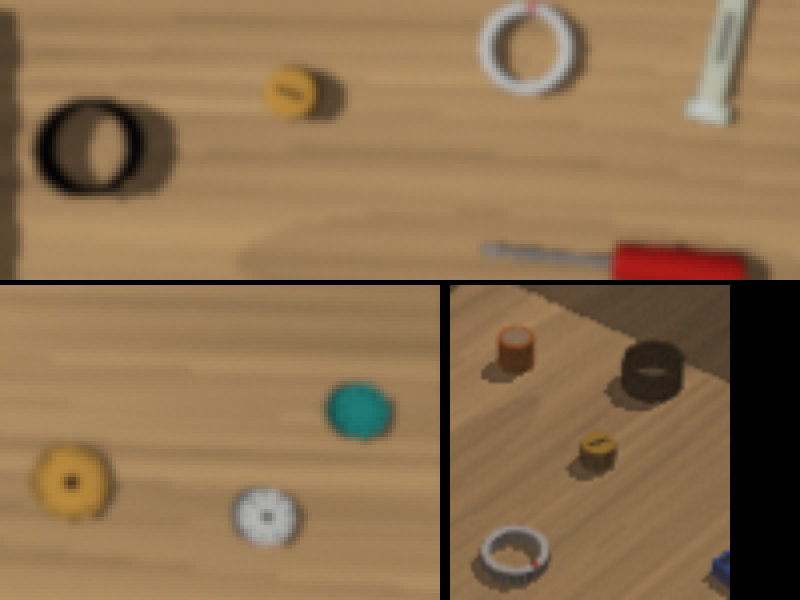

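The crops confirm the parts: the brass knob with a slot at (174,243), chrome knob with marks at (381,263), brass disc at (333,255), black tube at (123,257) and ring with a red mark at (232,232). The copper cap at (146,307) and the turquoise knob are not parts. The sizes were spoiled by stray depth pixels, so I'll measure again with both cameras.

Run:
```python
from h import *
import json
S={"hood":(28,(123,257),(288,120)),"wind":(22,(174,243),(271,143)),"ring":(14,(232,232),(248,172)),"span":(10,(282,230),(220,198)),"dial":(10,(333,255),(170,214)),"speed":(18,(381,263),(129,235))}
cl={}
for c in("top","scene"):
    z=np.load(c+"0.npz"); cl[c]=(z["p"],cloud(z["d"],calibration(c)),z["d"])
out={}
for n,(h,*uv) in S.items():
    r=[]
    for c,(u,v) in zip(("top","scene"),uv):
        p,W,d=cl[c]; R=30
        s=W[v-R:v+R,u-R:u+R]; 
        loc=np.median(s[...,2]); m=(np.abs(s[...,2]-loc-h)<3.2).astype(np.uint8)
        k,l,st,ce=cv2.connectedComponentsWithStats(m,connectivity=8)
        i=1+np.argmin([np.hypot(*(ce[j]-R))-0.05*st[j,4] for j in range(1,k)])
        q=s[l==i]; (x,y),rad=cv2.minEnclosingCircle(q[:,:2].astype(np.float32))
        bb=(np.percentile(q[:,:2],1,0)+np.percentile(q[:,:2],99,0))/2
        r.append(bb); print(n,c,len(q),"bbox",np.round(bb,1),"enc",np.round([x,y,2*rad],1),"z-desk",np.round(np.median(q[:,2])-loc,1),"desk",round(loc,1))
    out[n]=np.mean(r,0).tolist()
def proj(px,c,z):
    c=calibration(c); n=cv2.undistortPoints(np.float64(px).reshape(-1,1,2),K(c),np.array(c["distortion"])).reshape(-1,2)
    R=np.array(c["R"]); C=-R.T@np.array(c["t"]); D=np.c_[n,np.ones(len(n))]@R
    return (C+D*((z-C[2])/D[:,2])[:,None])[:,:2]
for n,(lo,hi) in dict(blue=((105,150,40),(125,255,255)),green=((50,120,40),(75,255,255)),red=((0,180,60),(4,255,255))).items():
  for c in("top","scene"):
    m=cv2.inRange(cv2.cvtColor(cl[c][0],cv2.COLOR_RGB2HSV),lo,hi)
    if c=="top": m[:105]=0;m[200:]=0
    else: m[:145]=0
    k,l,st,ce=cv2.connectedComponentsWithStats(m); i=1+np.argmax(st[1:,4])
    v,u=np.nonzero(l==i); r=cv2.minAreaRect(proj(np.c_[u,v],c,13.).astype(np.float32))
    b=cv2.boxPoints(r); e=max((b[1]-b[0],b[2]-b[1]),key=np.linalg.norm); a=np.degrees(np.arctan2(-e[0],e[1])); a=(a+90)%180-90
    print(n,c,np.round(r[0],1),np.round(r[1],1),"yaw",round(a,1))
    if c=="top": out[n]=[*map(float,r[0]),float(a)]
json.dump(out,open("pose.json","w"))
```

```text
hood top 144 bbox [382.6 300.5] enc [382.5 300.5  59.1] z-desk 27.9 desk 0.7
hood scene 41 bbox [385.9 300.7] enc [381.6 301.2  58.7] z-desk 27.2 desk 1.6
wind top 129 bbox [418.  185.3] enc [417.  185.8  29.8] z-desk 21.8 desk 0.6
wind scene 59 bbox [414.4 184.8] enc [416.  184.1  32.6] z-desk 21.4 desk 1.4
ring top 187 bbox [446.8  54. ] enc [446.9  53.3  53.8] z-desk 13.9 desk 0.6
ring scene 106 bbox [444.9  51.7] enc [445.6  52.3  57.4] z-desk 13.4 desk 1.0
span top 325 bbox [455.3 -61.2] enc [456.1 -61.3 101.6] z-desk 9.6 desk 0.9
span scene 216 bbox [454.8 -62.4] enc [453.7 -63.9 102. ] z-desk 9.6 desk 1.0
dial top 268 bbox [ 402.5 -181. ] enc [ 402.  -181.1   44.1] z-desk 9.9 desk 0.7
dial scene 196 bbox [ 400.6 -183.3] enc [ 400.5 -183.3   44.6] z-desk 9.9 desk 0.8
speed top 142 bbox [ 385.8 -291.1] enc [ 386.4 -290.6   32. ] z-desk 17.6 desk 0.7
speed scene 120 bbox [ 384.4 -292.5] enc [ 384.5 -293.2   32.9] z-desk 17.7 desk 1.1
blue top [639.6 213.9] [153.8 121.8] yaw -8.4
blue scene [641.  205.6] [133.  114.3] yaw -8.3
green top [625.3  -6.9] [123.3 153.2] yaw 3.1
green scene [627.6 -14. ] [119.9 137.4] yaw 2.7
red top [ 631.6 -203.4] [155.5 124.4] yaw -4.0
red scene [ 632.5 -205. ] [157.8 130.6] yaw -4.2
```

Both cameras agree and the sizes match the given ones. I'll do the ring first.

```bash
cat >> h.py <<'E'
import json
P=json.load(open("pose.json"))
D=dict(hood=56,wind=30,ring=54,dial=44,speed=32)
H=95
def report(s):
    b=bot.read_state(); print(s,"t",round(b["t"],1),"tcp",np.round(b["eef_pos"],1),"gap mm",round(b["finger_gap"]*92,1),"grip",round(b["gripper_force"],1),"F",np.round(b["wrist_force"],1)); return b
def pick_place(n,tray,ly,first=False):
    x,y=P[n][:2]; d=D[n]; o=[180,0,90]
    (bot.move_ptp if first else lambda p,o:bot.servo_line(p,o,vel=250))([x,y,H],o)
    bot.command_gripper(min(1,(d+28)/92))
    print(n,"touched" if bot.servo_line([x,y,10.5],vel=90,stop_force=15) else "down")
    bot.command_gripper(0); g=report("gripped")
    if abs(g["finger_gap"]*92-d)>4: print("BAD GRASP"); return False
    bot.servo_line([x,y,H],vel=150); report("lifted")
    tx,ty,a=P[tray]; t=np.radians(a); X,Y=tx-np.sin(t)*ly,ty+np.cos(t)*ly; o=[180,0,90+a]
    bot.servo_line([X,Y,H],o,vel=220)
    report("over tray")
    print("touched" if bot.servo_line([X,Y,14.2],vel=70,stop_force=12) else "down"); report("set")
    bot.command_gripper((d+14)/92); bot.servo_line([X,Y,H],vel=150); report("done"); return True
E
python3 - <<'E'
from h import *
pick_place("ring","blue",32,True)
p,d=camera("top"); cv2.imwrite("pics/top1.png",p[:,:,::-1])
E
```

```text
ring down
gripped t 4.9 tcp [445.9  52.9  10.5] gap mm 0.4 grip 0.0 F [-0.  -0.5  0.3]
BAD GRASP
```

View pics/top1.png

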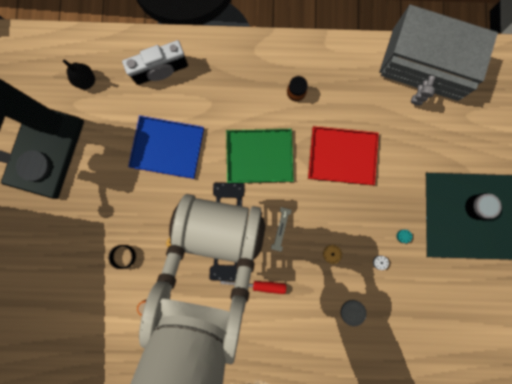

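The gripper shut completely without holding anything. I'll lift straight up and look for the cause.

Run:
```python
from h import *
x,y=P["ring"]; bot.servo_line([x,y,110],vel=100); report("up")
p,d=camera("wrist"); q,e=camera("scene"); np.savez("w1.npz",p=p,d=d)
cv2.imwrite("pics/w1.png",cv2.resize(np.hstack([p,q]),(800,300))[:,:,::-1])
c=calibration("wrist"); print({k:np.round(v,3).tolist() for k,v in c.items()})
```

```text
up t 6.1 tcp [445.3  52.9 109.3] gap mm 0.3 grip 0.0 F [0.3 0.  0.3]
{'vertical_fov': 64.903, 'cx': 259.894, 'cy': 189.22, 'distortion': [-0.077, 0.0, 0.0, 0.0, 0.0], 'tool_from_camera': [[0.001, -0.962, -0.271, 76.147], [1.0, 0.001, 0.0, 0.771], [0.0, -0.271, 0.962, -199.231], [0.0, 0.0, 0.0, 1.0]]}
```

View pics/w1.png

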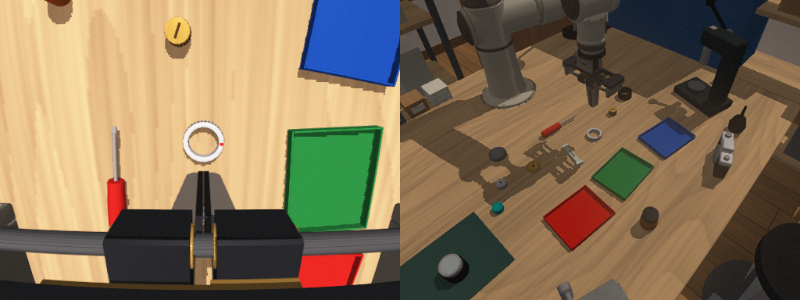

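The wrist view shows the ring lying flat in front of the fingers, with the fingers shut. I'll check its position in all three cameras to see whether it moved or the fingers passed above it.

```bash
cat >> h.py <<'E'
from scipy.spatial.transform import Rotation as Ro
def wcloud(d,st):
    c=calibration("wrist"); T=np.array(c["tool_from_camera"]); P=rays(c)*d[...,None].astype(float)
    return (P@T[:3,:3].T+T[:3,3])@Ro.from_euler("xyz",st["tool_rot"],degrees=True).as_matrix().T+st["eef_pos"]
def blob(W,c0,h,R=55):
    m=(np.hypot(W[...,0]-c0[0],W[...,1]-c0[1])<R); loc=np.median(W[m][:,2])
    q=W[m&(np.abs(W[...,2]-loc-h)<3)]; 
    return ((np.percentile(q,1,0)+np.percentile(q,99,0))/2)[:2].round(1),(np.percentile(q,99,0)-np.percentile(q,1,0))[:2].round(1),round(loc,1),len(q)
E
python3 - <<'E'
from h import *
st=bot.read_state(); p,d=camera("wrist"); W=wcloud(d,st)
hsv=cv2.cvtColor(p,cv2.COLOR_RGB2HSV)
w=W[150:215,225:290]; print("wrist px (260,183):",np.round(W[155:160,258:262].mean((0,1))),np.round(np.median(w.reshape(-1,3),0)))
q=w[(w[...,2]>np.median(w[...,2])+8)&(w[...,2]<np.median(w[...,2])+20)]; print("ring wrist",len(q),np.round((np.percentile(q,1,0)+np.percentile(q,99,0))/2,1),np.round(np.ptp(q,0),1))
print("wind wrist",np.round(W[30:48,222:232].mean((0,1)),1))
print("finger tip px",np.round(W[222:226,258:262].reshape(-1,3).mean(0)), np.round(W[235,255:266]).tolist()[::5])
bot.move_joints(bot.inverse_kinematics([500,-330,200],[180,0,90])) 
for c in("top","scene"):
    p,d=camera(c); Wc=cloud(d,calibration(c)); np.savez(c+"2.npz",p=p,d=d)
    print(c,"ring",blob(Wc,P["ring"],14),"span",blob(Wc,P["span"],10,60),"wind",blob(Wc,P["wind"],22))
    if c=="scene":
        pass
report("")
E
```

```text
wrist px (260,183): [446.  79.  11.] [443.  51.  -0.]
ring wrist 1056 [445.6  53.6  11.7] [54.  53.9  7.8]
wind wrist [416.6 185.9  23. ]
finger tip px [446.  62. 145.] [[444.0, 62.0, 161.0], [446.0, 62.0, 161.0], [449.0, 62.0, 161.0]]
top ring (array([446.9,  53.8]), array([50.6, 50. ]), np.float64(2.1), 143) span (array([455.4, -61.2]), array([97. , 39.9]), np.float64(0.9), 313) wind (array([417.7, 185.3]), array([26.7, 27. ]), np.float64(1.0), 123)
scene ring (array([445.1,  51.9]), array([51.5, 50.4]), np.float64(1.4), 105) span (array([454. , -62.8]), array([97., 41.]), np.float64(1.1), 213) wind (array([414.9, 185.3]), array([27.2, 28.5]), np.float64(1.3), 56)
 t 7.8 tcp [ 500.3 -328.5  199.7] gap mm -0.1 grip 0.0 F [0.1 1.1 0.2]
```

The ring is unmoved, and depth puts the tips about 40 mm above where the TCP implies. I'll measure the true tip position at several openings.

Run:
```python
from h import *
ims=[]
for o in (0,.35,.6,1.0):
    bot.command_gripper(o); st=bot.read_state(); p,d=camera("wrist"); W=wcloud(d,st)
    T=(W-st["eef_pos"])@Ro.from_euler("xyz",st["tool_rot"],degrees=True).as_matrix()
    m=(d>0)&(T[...,2]>-70)&(T[...,2]<60)&(np.abs(T[...,0])<25)&(np.abs(T[...,1])<75)
    q=T[m]; print(o,m.sum(),"z max/99%",np.round(np.percentile(q[:,2],[50,95,99,100]),1), "y at low z",np.round(np.percentile(q[q[:,2]>np.percentile(q[:,2],90)][:,1],[0,25,50,75,100]),1),"x",np.round(np.percentile(q[:,0],[5,95]),1), "gap",round(st["finger_gap"]*92,1))
    ims.append(p)
q,e=camera("scene"); We=cloud(e,calibration("scene"))
st=bot.read_state(); x,y,z=st["eef_pos"]
m=(np.abs(We[...,0]-x)<80)&(np.abs(We[...,1]-y)<25)&(We[...,2]>60)
v,u=np.nonzero(m); print("scene z of lowest",np.round(np.percentile(We[m][:,2],[0,1,5]),1),len(v),"expect tip",z-8,u.min(),u.max(),v.min(),v.max())
cv2.imwrite("pics/w2.png",np.vstack([cv2.resize(np.hstack([ims[0],ims[3]]),(800,300)),cv2.resize(q[:,:],(400,300)).repeat(1,0) if 0 else np.hstack([cv2.resize(q,(400,300)),cv2.resize(ims[1],(400,300))])])[:,:,::-1])
```

```text
0 1586 z max/99% [-54.4 -32.7 -29.5 -28.6] y at low z [-11.4  -5.    0.3   5.6  13.1] x [8.6 9.9] gap 0.2
0.35 2028 z max/99% [-54.  -32.3 -29.6 -28.2] y at low z [-27.2 -18.1 -15.5  19.2  27.9] x [-6.5 10.1] gap 32.1
0.6 2418 z max/99% [-54.4 -32.5 -29.7 -28.3] y at low z [-38.5 -28.   28.   29.5  40.1] x [-7.7 10.1] gap 55.4
1.0 2978 z max/99% [-53.8 -32.2 -29.7 -28. ] y at low z [-57.  -45.2 -44.6  47.   58.7] x [-8.4 10.1] gap 92.3
scene z of lowest [232.7 254.  337.3] 10076 expect tip 191.98151118000663 0 136 0 233
```

View pics/w2.png

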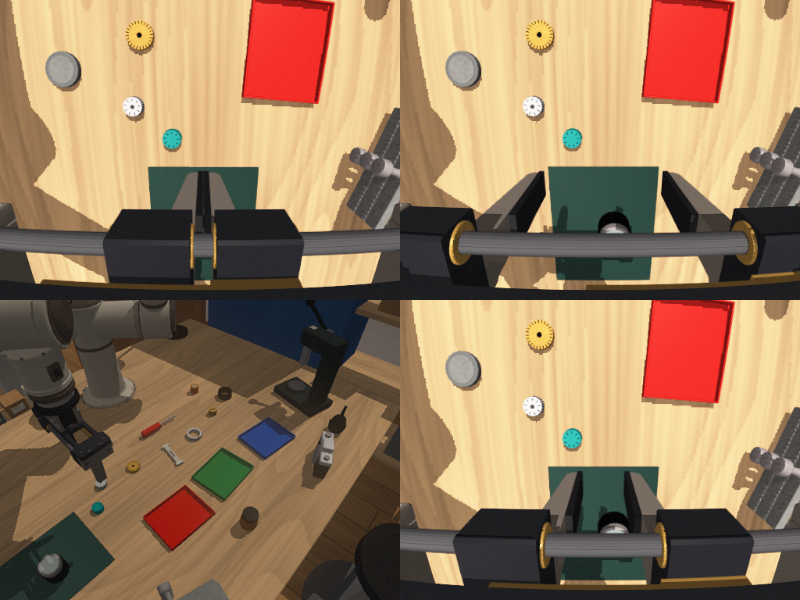

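The tips really sit about 28 mm behind the reported TCP, not 8 mm ahead. Wrist depth shows this at every opening, and the scene camera roughly agrees. The ring was therefore never reached. I'll find the exact offset with a light touch on the desk around the ring, then grasp relative to that.

```bash
python3 - <<'E'
s=open("h.py").read()
s=s.replace("H=95","H=60\ntry: Z0=json.load(open('z0.json'))\nexcept OSError: Z0=None  # TCP z with the tips on the desk")
a=s.index('    print(n,"touched" if'); b=s.index("    bot.command_gripper(0); g=")
s=s[:a]+'''    if Z0 is None:
        print("touch",bot.servo_line([x,y,0],vel=90,stop_force=8),bot.servo_line([x,y,-38],vel=25,stop_force=6))
        z=report("desk")["eef_pos"][2]; json.dump(z,open("z0.json","w"))
    else:
        z=Z0; print(n,"touched" if bot.servo_line([x,y,z+2.5],vel=80,stop_force=12) else "down")
    bot.servo_line([x,y,z+2.5],vel=30)
'''+s[b:]
s=s.replace("14.2],vel=70","z+2.5+3.5],vel=60")
open("h.py","w").write(s)
E
python3 - <<'E'
from h import *
pick_place("ring","blue",32,True)
E
```

```text
touch False True
desk t 13.9 tcp [445.8  52.8 -29.4] gap mm 82.0 grip 3.2 F [-2.8  0.2  6.4]
gripped t 14.7 tcp [445.8  52.9 -27. ] gap mm 52.9 grip 30.0 F [ 0.2  0.2 -0.7]
lifted t 15.4 tcp [445.2  52.9  59.2] gap mm 52.7 grip 30.0 F [-0.5  0.4 -1. ]
over tray t 16.9 tcp [643.6 245.1  59.5] gap mm 52.7 grip 30.0 F [-0.9  0.1 -0.2]
down
set t 18.4 tcp [644.7 245.7 -22.8] gap mm 52.7 grip 30.0 F [ 0.   0.8 -0.3]
done t 19.5 tcp [643.6 245.4  59.1] gap mm 67.8 grip 0.0 F [-0.3 -0.3 -0.2]
```

The desk touch came at TCP z = -29.4 and the ring is placed. Now the others.

Run:
```python
from h import *
for a in (("speed","blue",-38),("wind","green",37),("hood","red",0),("dial","green",-30)):
    if not pick_place(*a): break
bot.servo_line([450,-330,150],[180,0,90],vel=250)
for c in("top","scene"):
    p,d=camera(c); np.savez(c+"3.npz",p=p,d=d); W=cloud(d,calibration(c))
    print(c,"span",blob(W,P["span"],10,60))
    if c=="top": cv2.imwrite("pics/top3.png",cv2.resize(p[90:310,70:450],(800,463),interpolation=2)[:,:,::-1])
    for n,t,ly,h in (("ring","blue",32,14),("speed","blue",-38,18),("wind","green",37,22),("dial","green",-30,10),("hood","red",0,28)):
        tx,ty,A=P[t]; r=np.radians(A); c0=[tx-np.sin(r)*ly,ty+np.cos(r)*ly]
        b=blob(W,c0,h,35); dx,dy=b[0]-[tx,ty]
        print(n,"local",np.round([np.cos(r)*dx+np.sin(r)*dy,-np.sin(r)*dx+np.cos(r)*dy],1),b[1:])
report("")
```

```text
speed down
gripped t 24.4 tcp [ 385.1 -291.7  -26.9] gap mm 31.3 grip 30.0 F [-0.  -0.  -0.2]
lifted t 25.1 tcp [ 384.6 -291.2   59.2] gap mm 30.9 grip 30.0 F [-0.2  0.3  0. ]
over tray t 27.7 tcp [634.  175.7  60. ] gap mm 31.4 grip 30.0 F [-0.3 -0.2 -0.6]
down
set t 29.2 tcp [634.6 176.3 -22.9] gap mm 31.0 grip 30.0 F [ 0.3 -0.2 -0.8]
done t 30.4 tcp [633.4 176.2  59.1] gap mm 46.2 grip 0.0 F [0.2 1.5 0.4]
wind down
gripped t 33.8 tcp [416.2 185.  -26.9] gap mm 29.1 grip 30.0 F [-0.7 -0.5  0.6]
lifted t 34.5 tcp [415.5 184.9  59.2] gap mm 29.5 grip 30.0 F [-0.5 -0.4 -0.9]
over tray t 35.9 tcp [622.5  30.5  59.6] gap mm 29.3 grip 30.0 F [-0.1 -0.4 -0.7]
down
set t 37.4 tcp [623.7  29.9 -22.9] gap mm 29.2 grip 30.0 F [ 0.1 -0.1  0.1]
done t 38.5 tcp [622.5  30.1  59.1] gap mm 44.1 grip 0.0 F [ 0.3 -0.2  0.1]
hood down
gripped t 42.9 tcp [384.2 300.6 -26.9] gap mm 55.8 grip 30.0 F [-0.1  0.2  0.6]
lifted t 43.6 tcp [383.6 300.3  59.2] gap mm 56.2 grip 30.0 F [-0.7 -0.5 -0.4]
over tray t 46.3 tcp [ 631.5 -202.8   60. ] gap mm 55.9 grip 30.0 F [ 0.1 -0.3 -0.7]
down
set t 47.9 tcp [ 632.
[... 755 characters left out ...]
4), 129)
wind local [ 1.2 37.7] (array([26.5, 25.6]), np.float64(4.1), 110)
dial local [  1.6 -30.1] (array([40.8, 40. ]), np.float64(5.5), 200)
hood local [ 0.9 -0.8] (array([53.8, 53.2]), np.float64(4.8), 104)
scene span (array([454. , -63.5]), array([97.8, 40.3]), np.float64(1.1), 218)
ring local [-0.5 30.1] (array([51.7, 51.1]), np.float64(7.0), 47)
speed local [ -0.8 -37.7] (array([30.4, 30. ]), np.float64(5.0), 79)
wind local [-0.4 37. ] (array([26. , 27.8]), np.float64(4.4), 91)
dial local [ -0.3 -30.1] (array([40.8, 40.6]), np.float64(5.3), 191)
hood local [ 0.  -0.8] (array([54.7, 53.2]), np.float64(6.1), 82)
 t 58.8 tcp [ 450.3 -328.9  149.6] gap mm 58.2 grip 0.0 F [ 0.3  1.  -0.2]
```

View pics/top3.png

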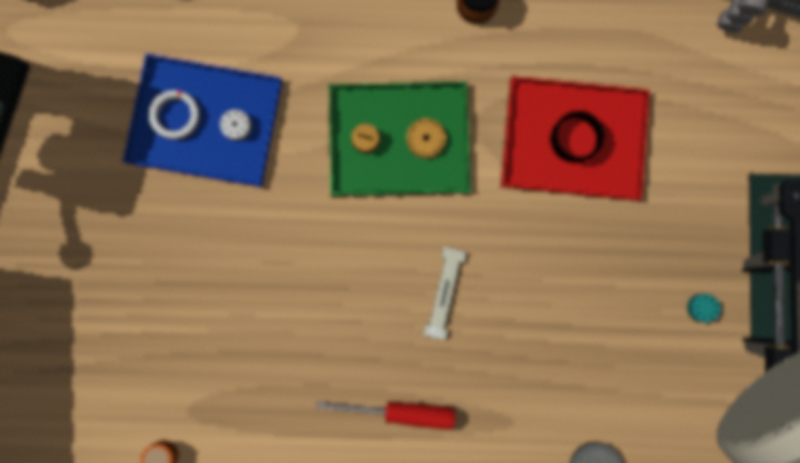

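The picture shows all five parts flat in the right trays: ring (174,114) and speed knob (235,125) in blue, winding knob (365,137) and dial (427,138) in green, hood (578,137) in red. The spanner is unmoved and the arm is clear, so I'm handing in.

```bash
python3 -c "
from cell import bot
print(bot.sign_off())"
```

```text
the job is handed in; nothing more can be done
None
```

I sorted all five parts flat into their trays (ring and speed knob in blue, dial and winding knob in green, hood in red), left the spanner where it was, and handed the job in at about 59 s; the first grasp missed because the fingertips sit about 37 mm shorter than specified, and I corrected for that with a light touch on the desk.

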